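# Clamp the ring through the guard window and start

### The arm

A 7-joint arm with a two-finger parallel gripper is mounted at the origin on a cart in front of the work surface, level with it; the furniture and walls round the work are solid. World frame = base frame: x ahead of the robot, y to its left, z up, the work surface at z = 0. Lengths are in m, angles in rad, forces in N, time in s.
With the tool pointing down it reaches from about 0.4 to 0.9 m from the base axis. Payload 5.5 kg.
Tool frame: the origin (TCP) lies midway between the tips of the shut fingers; the grasp point (between the pads) lies 19 mm behind it (robot.grasp_offset is the distance from the TCP to the grasp point, in m); z points along the fingers, y is the direction in which the jaws open and shut (so a half turn about z gives the same grasp; the last joint's range is limited). The gripper opens to 92 mm and grips with 3 to 60 N. Pads are 19 mm wide; open, the fingers measure 130 mm over their backs; the gripper's body (75 mm by 190 mm) begins 47 mm behind the grasp point.
Start: joints at [1.417, 0.501, -0.427, 1.55, 0.221, 1.138, -0.21], TCP at [0.263, -0.594, 0.227] pointing down, gripper open.
Joint ranges: [-2.88, 2.88], [-0.31, 2.03], [-1.54, 1.56], [0.2, 2.42], [-1.41, 4.55], [0.19, 2.02], [-2.57, 2.57]. Speed limits (rad/s): [2.57, 2.57, 3.14, 3.14, 3.14, 3.14, 3.14].

### API

Orientations are given as a rotation vector (axis times angle).
In Python, from station import monitor, cams, order, robot gives the robot as it stands.
- The arm moves only by the tool step_arm, never from a script. Its argument "plan" is a list of rows, each a list of 3 entries, a list of its own where there are three numbers: the shift along the tool's x, y, z scaled (see below), then the turn, a rotation vector about the tool's x, y, z scaled (see below), then the gripper command: -1 is shut, 1 is fully open, values between are in proportion. In form: [[[tx, ty, tz], [wx, wy, wz], claw], ...]. A call has exactly 8 rows; each row is the pose to reach, as a shift and turn from the pose commanded when the call began, along the tool's axes at that moment; what a row does not reach only later rows make up. The controller multiplies each number of a shift by 400 mm and each number of a turn by pi/2 rad. A row lasts 1/8 s, in which the tool goes at most 62.5 mm and 10.7 degrees, less where a joint would pass 70% of its speed; a pose out of reach is approached as far as the arm can. A call with a number of a shift or a turn outside -1 to 1 is refused whole. A call with a gripper value outside its range is refused whole. The fingers move at their own pace and stop on an object; the grip force is fixed at half the most. Time passes only in rows, so rows that repeat a pose let the fingers close, or fill a call up. It gives the time, the measured TCP pose, the force and the opening at its end, in the units of the state.
- monitor.state(): the state, without advancing time (a new reading comes with each control period).
- cams.read_camera(name): name is "scene" or "side" or "wrist"; returns the picture (480x640x3 uint8, red, green, blue); there is no depth.
- cams.calibration(name): a dict with "camera_matrix" (3x3 intrinsics, pixels), "k1" (the pictures are not rectified: a ray, as slopes to the right and down, at radius r is drawn at 1 + k1 r^2 times it, then the intrinsics apply), "rvec" (rotation vector, rad) and "tvec" (3), from world to camera coordinates, as OpenCV has them; the wrist camera has in their place "T_tool_cam" (4x4, takes a point from camera to tool coordinates, whose origin is the TCP and whose axes are the flange's). Camera axes: x right, y down, z forward; pixel columns grow to the right and rows downward; lengths in m; the calibration is good to about 2 mm. A picture is of the moment at which its call begins: read the wrist's pose just before it. calibration takes no time and is no camera call.
- order.job_done(): hands the job in, once; it reports no verdict.
The state is a dict: "time_s": time; "joint_positions": joint angles; "joint_vel": joint speeds; "joint_torque": joint torques, N m; "ee_pos": TCP position; "orientation": TCP orientation; "ft_force": force on the tool from outside, world axes, zero at the start; "wrist_torque": the same for the moment, N m; "gripper_width": finger opening in m.
Only numpy, scipy, OpenCV 4.12 (cv2) and the standard library are available. Lean on these libraries where they do the work, as an engineer would, in place of code of your own. Each camera call takes 0.05 s, during which the arm holds its last target.

### The job

One station of the bench fixture holds a bearing ring, the other only a solid blanking disc. With the fingertips, reach down through the guard window at the ring's station and press its hold-down lever all the way down, then come out, press the start button on the front apron fully in and let it go. Do not touch the guard or its window frames, leave the other lever up, do not press the button before the lever is down, and leave everything else lying where it is.

Things in the scene. Friction and masses are not known exactly. Their poses are not given: they have to be found in the camera images.
- fixture: Fixed bench fixture: grey base plate, x = -172 to +85 mm, y = -122 to +122 mm, 12 mm thick. Origin under the plate; +x points to its rear (lever pivots), -x to its front apron (start button), +y to its left. Two equal stations, left at y = +58 mm, right at y = -58 mm, each with a nest at x = -50 mm and a lever pivoted at x = +60 mm. It is turned by up to 0.3 rad
- guard: Dark steel fence on the fixture (same origin and axes), x = -91 to +83 mm, y = -115 to +115 mm, top face 98 mm above the desk: four corner posts, steel bars 4 mm thick and a flat top frame 5 mm thick with two rectangular windows. It must not be touched
- window_left (a point): Centre of the left window's opening, on the guard's top face, 98 mm above the desk. Opening 68 mm along the fixture's x and 80 mm along its y; axes as the fixture's
- window_right (a point): Centre of the right window's opening, as window_left
- pad_left (a point): Centre of the top face of the left lever's round black press pad, 32 mm across, seen through the left window. It is about 78 mm above the desk with the lever up and 60 mm with it fully down (38 mm under the guard's top face), and moves about 6 mm to the fixture's -x on the way
- pad_right (a point): The same on the right lever
- lever_left (a joint): Angle of the left lever in rad: 0 fully up, 0.30 fully down on its stop. About 7 N on the pad moves it; it has a stiff pivot and stays where it is left. Its fork then stands over what lies in the nest
- lever_right (a joint): Angle of the right lever, as lever_left
- nest_left (a point): Centre of the left nest's floor, 13 mm above the desk: a black disc 48 mm across with three short pins
- nest_right (a point): Centre of the right nest's floor, as nest_left
- ring: Steel bearing cage ring, 30 mm across and 9 mm high with a wide hole; origin at the centre of its underside. It lies in the nest of one of the two stations, seen through the fence bars
- blank: Solid steel blanking disc, 30 mm across and 9 mm high, no hole; origin at the centre of its underside. It lies in the nest of the other station
- start_button (a joint): Travel of the start button in m: 0 released, 0.006 fully in; 5 N presses it fully in and it springs back
- start_button_top (a point): Centre of the top of the round grey start button, 26 mm across, in its black housing on the front apron, 57 mm in front of the guard's foremost face, 34 mm above the desk; it is pressed straight down
- spare_ring: Spacer ring, 26 mm across and 8 mm high, lying on the apron beside the start button; bystander
- setting_ring: Knurled setting ring, 54 mm across and 18 mm high, on the desk to the right of the fixture; bystander
- marker: Marker pen, 112 x 17 mm, on the desk near the front edge; bystander
- screwdriver: Small screwdriver, 143 x 11 mm, left on the desk; bystander
- tape_roll: Roll of masking tape, 104 mm across, 24 mm high, left on the desk; bystander
- mug: Dark mug, 107 mm high, left on the desk; bystander

How it is judged:
On the way, in this order (a step that is already met when the one before it is completed fails the run):
1. the lever of the station that holds the ring is fully down (((horizontal distance between ring and nest_left below 0.008 m and horizontal distance between blank and nest_right below 0.008 m and value of joint lever_left above 0.27 rad and value of joint lever_right below 0.08 rad) or (horizontal distance between ring and nest_right below 0.008 m and horizontal distance between blank and nest_left below 0.008 m and value of joint lever_right above 0.27 rad and value of joint lever_left below 0.08 rad))), for 0.2 s.
2. the start button is pressed fully in (value of joint start_button above 0.0045 m), for 0.05 s.
At the end, for the whole second after the job is handed in: The lever of the station with the ring is at 0.27 rad or more (stop at 0.30), the other lever below 0.08 rad, ring and disc still in their nests (within 8 mm) and at rest, and the start button is out again (under 1 mm) after having been pressed in by at least 4.5 mm (((horizontal distance between ring and nest_left below 0.008 m and horizontal distance between blank and nest_right below 0.008 m and value of joint lever_left above 0.27 rad and value of joint lever_right below 0.08 rad) or (horizontal distance between ring and nest_right below 0.008 m and horizontal distance between blank and nest_left below 0.008 m and value of joint lever_right above 0.27 rad and value of joint lever_left below 0.08 rad)) and value of joint start_button below 0.001 m and linear speed of each of ring, blank below 0.01 m/s); the robot touches nothing.
It fails at once if the guard fence or a window frame is touched (more than 0.5 N) (contact force between guard and the fingers above 0.5 N or contact force between guard and the arm above 0.5 N).
It fails at once if the lever of the station with the blanking disc is pressed ((horizontal distance between ring and nest_left below 0.03 m and value of joint lever_right above 0.08 rad) or (horizontal distance between ring and nest_right below 0.03 m and value of joint lever_left above 0.08 rad)).
It fails at once if the start button is pressed before the lever is down (value of joint start_button above 0.003 m and value of joint each of lever_left, lever_right below 0.25 rad).
It fails at once if the ring or the disc is shifted or lifted (more than 8 mm) (distance of any of ring, blank from where it was at the start of the episode above 0.008 m).
It fails at once if a bystander is moved (more than 15 mm) (distance of any of spare_ring, setting_ring, marker, screwdriver, tape_roll, mug from where it was at the start of the episode above 0.015 m).
It also fails if it takes over 42 s, if anything falls off the work surface, if the arm or the gripper's body presses on something with over 40 N, if the wrist force passes 120 N, or if a joint passes its speed limit or range.

## Working session

There is one attempt and no reset: what is moved stays moved. The work goes in short steps, Python scripts to look and compute and a tool call to move; the robot and the scene stay as the last step left them, time stands still between calls to the robot, and variables do not carry over. Pictures are saved under pics/ and viewed, and the job is handed in when it is done.

Besides the shell and the picture viewer there is one more tool, called after "Emit:" by a JSON object that holds its "method" and its "body", one argument or row to a line. step_arm: Moves the arm, as the interface text tells. Shifts and turns lie within -1 to 1; 1 stands for 400 mm of shift or pi/2 rad of turn. Its arguments: {"type":"object","properties":{"plan":{"type":"array"}},"required":["plan"]}

```bash
mkdir -p pics; ls
cat > h.py <<'E'
import numpy as np, cv2
from station import monitor, cams, order, robot
def shot(n,f):
    im=cams.read_camera(n); cv2.imwrite(f'pics/{f}.png',im[:,:,::-1]); return im
E
python3 - <<'E'
from h import *
s=monitor.state(); print(s)
for n in ['scene','side','wrist']:
    print(n,cams.calibration(n)); shot(n,n+'0')
print(monitor.state()['time_s'])
E
```

```text
pics
{'time_s': 0.0, 'joint_positions': array([ 1.41723195,  0.50183804, -0.426786  ,  1.55143175,  0.22081196,
        1.13830257, -0.21027054]), 'joint_vel': array([ 0.00032373, -0.00143008, -0.00109422,  0.00146447,  0.00054251,
        0.00024886,  0.00063174]), 'joint_torque': array([ 3.32945374e-04, -5.66581535e+01, -5.81595764e+00, -2.79109114e+01,
       -6.85845315e-02,  3.08680767e-02,  1.99751994e-04]), 'ee_pos': array([ 0.26279502, -0.59375091,  0.22569164]), 'orientation': array([-3.07175467e+00, -6.49658000e-01,  5.43871944e-04]), 'ft_force': array([ 0.46776148, -0.20517408, -0.27462408]), 'wrist_torque': array([-0.02423088, -0.00670655,  0.00216806]), 'gripper_width': 0.09187188008069545}
scene {'camera_matrix': array([[521.887732  ,   0.        , 319.30930459],
       [  0.        , 521.887732  , 238.98319592],
       [  0.        ,   0.        ,   1.        ]]), 'k1': -0.11614619939794912, 'rvec': array([ 0.74209022, -2.3714276 ,  1.40643779]), 'tvec': array([0.5486135 , 0.15285287, 0.98342422])}
side {'camera_matrix': array([[498.29626454,   0.        , 324.94602421],
       [  0.        , 498.29626454, 241.5780288 ],
       [  0.        ,   0.        ,   1.        ]]), 'k1': -0.08708721028208444, 'rvec': array([ 2.17216623, -0.27058341,  0.10724685]), 'tvec': array([-0.4645325 ,  0.27545745,  0.73191373])}
wrist {'camera_matrix': array([[417.29690664,   0.        , 319.9669864 ],
       [  0.        , 417.29690664, 240.89148245],
       [  0.        ,   0.        ,   1.        ]]), 'k1': -0.03762402226681102, 'T_tool_cam': array([[-1.63173959e-03, -9.58900120e-01, -2.83739137e-01,
         7.56834876e-02],
       [ 9.99998664e-01, -1.53592024e-03, -5.60174083e-04,
        -6.15164291e-05],
       [ 1.01350313e-04, -2.83739671e-01,  9.58901345e-01,
        -1.57798858e-01],
       [ 0.00000000e+00,  0.00000000e+00,  0.00000000e+00,
         1.00000000e+00]])}
0.15
```

View pics/scene0.png

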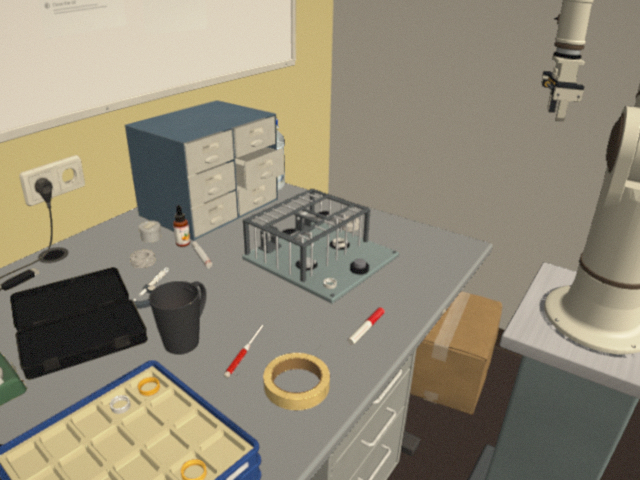

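View pics/side0.png

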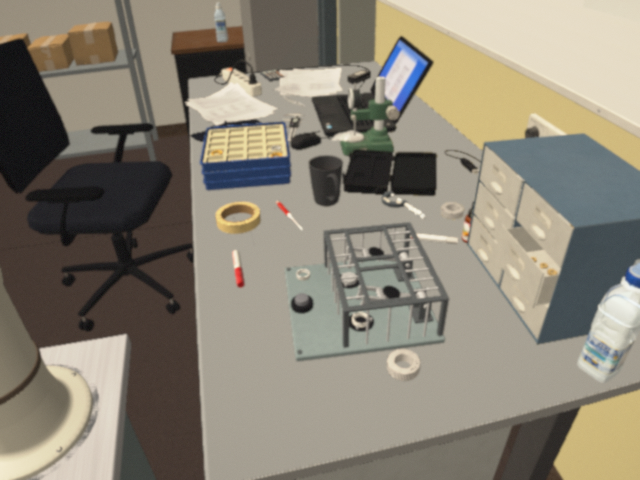

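View pics/wrist0.png

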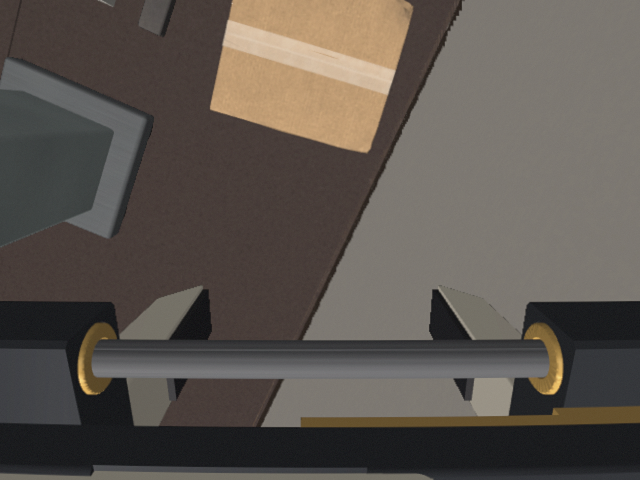

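The arm is clear of the fixture in both fixed views. The fixture is at about (320,245) in scene and (365,290) in side. I'll enlarge both.

Run:
```python
import cv2
a=cv2.imread('pics/scene0.png')[180:305,235:405]; cv2.imwrite('pics/scene0c.png',cv2.resize(a,None,fx=4.7,fy=4.7,interpolation=cv2.INTER_CUBIC))
a=cv2.imread('pics/side0.png')[215:385,275:475]; cv2.imwrite('pics/side0c.png',cv2.resize(a,None,fx=3.5,fy=3.5,interpolation=cv2.INTER_CUBIC))
```

```text
(no output)
```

View pics/scene0c.png

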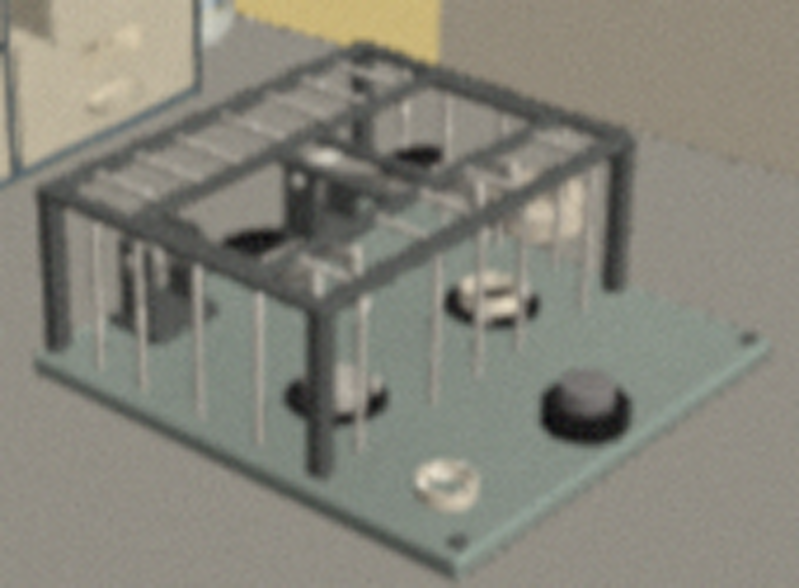

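View pics/side0c.png

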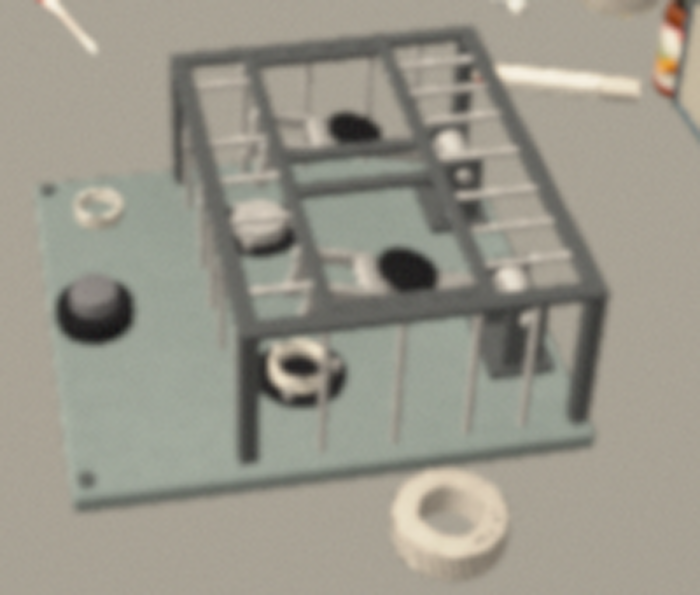

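The ring with the wide hole is in the right station: scene crop (490,295), side crop (300,367). The blank is in the left one. Next I fit the fixture pose from both views.

```bash
cat >> h.py <<'E'
def K1(c): return np.array([c['k1'],0,0,0,0.])
def proj(P,name):
    c=cams.calibration(name)
    P=np.asarray(P,float).reshape(-1,3); R=cv2.Rodrigues(c['rvec'])[0]
    return cv2.projectPoints(P,c['rvec'],c['tvec'],c['camera_matrix'],K1(c))[0].reshape(-1,2)
def ray(uv,name):
    c=cams.calibration(name); n=cv2.undistortPoints(np.array([[uv]],float),c['camera_matrix'],K1(c)).ravel()
    R=cv2.Rodrigues(c['rvec'])[0]; return -R.T@c['tvec'], R.T@np.array([*n,1])
def f2w(P,p):
    P=np.asarray(P,float).reshape(-1,3)
    c,s=np.cos(p[2]),np.sin(p[2]); return np.c_[p[0]+c*P[:,0]-s*P[:,1],p[1]+s*P[:,0]+c*P[:,1],P[:,2]+(p[3] if len(p)>3 else 0)]
def tri(rays):
    A=np.zeros((3,3));b=np.zeros(3)
    for o,d in rays:
        d=d/np.linalg.norm(d);M=np.eye(3)-np.outer(d,d);A+=M;b+=M@o
    return np.linalg.solve(A,b)
E
cat > fit.py <<'E'
from h import *
from scipy.optimize import least_squares
G=98e-3;T=12e-3
pts={'gfl':(-.091,.115,G),'grl':(.083,.115,G),'grr':(.083,-.115,G),'gfr':(-.091,-.115,G),'pfl':(-.172,.122,T),'pfr':(-.172,-.122,T),'prl':(.085,.122,T),'prr':(.085,-.122,T)}
side={'gfl':(172,55),'grl':(478,28),'grr':(607,290),'gfr':(243,333),'pfr':(77,497),'prr':(593,432),'pfl':(38,185)}
scene={'gfl':(318,305),'grl':(38,190),'grr':(360,42),'gfr':(632,140),'pfl':(455,565),'pfr':(768,345),'prl':(38,357)}
S={k:((np.array(v)+.5)/3.5-.5+[275,215]) for k,v in side.items()}
C={k:((np.array(v)+.5)/4.7-.5+[235,180]) for k,v in scene.items()}
def res(p,split=False):
    r={}
    for n,d in (('side',S),('scene',C)):
        ks=list(d); r[n]=dict(zip(ks,proj(f2w([pts[k] for k in ks],p),n)-np.array([d[k] for k in ks])))
    return r
f=lambda p:np.concatenate([np.array(list(d.values())).ravel() for d in res(p).values()])
for p0 in ([.6,-.3,0],[.6,-.3,0,0]):
    r=least_squares(f,p0,loss='soft_l1'); print(r.x, np.sqrt(np.mean(f(r.x)**2)))
for n,d in res(r.x).items():
    for k,v in d.items(): print(n,k,v.round(1))
bs=((np.array([95,293])+.5)/3.5-.5+[275,215]);bc=((np.array([583,385])+.5)/4.7-.5+[235,180])
print('button',tri([ray(bs,'side'),ray(bc,'scene')]))
for k in ('gfl','grr','grl','gfr'): print(k,tri([ray(S[k],'side'),ray(C[k],'scene')]), f2w(pts[k],r.x))
ps=((np.array([407,270])+.5)/3.5-.5+[275,215]);pc=((np.array([418,157])+.5)/4.7-.5+[235,180])
print('padR',tri([ray(ps,'side'),ray(pc,'scene')]))
E
python3 fit.py
```

```text
[ 0.61601905  0.12294895 -0.09936305] 1.3159209336078888
[ 0.61657654  0.12464045 -0.0979774  -0.00372876] 0.9060964926280125
side gfl [-0.1 -0.2]
side grl [-0.7 -0.9]
side grr [1.4 0.7]
side gfr [-0.6  0.8]
side pfr [-0.7  0.4]
side prr [1.6 0.3]
side pfl [-0.4 -0.6]
scene gfl [-0.1  2.3]
scene grl [-1.4 -0. ]
scene grr [-0.1 -0.5]
scene gfr [ 0.7 -0.7]
scene pfl [-0.3  0.5]
scene pfr [ 0.6 -0.5]
scene prl [-2.2 -0.1]
button [0.46917385 0.13748994 0.02922398]
gfl [0.53776907 0.24496335 0.09674765] [[0.53726235 0.2479906  0.09427124]]
grr [0.68637662 0.00418864 0.09423978] [[0.68792909 0.00207287 0.09427124]]
grl [0.71013401 0.22755575 0.0935389 ] [[0.71042786 0.2309698  0.09427124]]
gfr [0.51590111 0.02122164 0.09334838] [[0.51476359 0.01909367 0.09427124]]
padR [0.6103625  0.06359818 0.07373739]
```

Emit:
{"method": "step_arm", "body": {
  "plan": [
    [[0.7,-0.64,-0.085],[0,0,0.328],1],
    [[0.7,-0.64,-0.085],[0,0,0.328],1],
    [[0.7,-0.64,-0.085],[0,0,0.328],1],
    [[0.7,-0.64,-0.085],[0,0,0.328],1],
    [[0.7,-0.64,-0.085],[0,0,0.328],1],
    [[0.7,-0.64,-0.085],[0,0,0.328],1],
    [[0.7,-0.64,-0.085],[0,0,0.328],1],
    [[0.7,-0.64,-0.085],[0,0,0.328],1]
  ]
}}

```text
time_s: 1.15
ee_pos: [0.4155, -0.2468, 0.2608]
orientation: [3.137, -0.152, -0.0]
ft_force: [-0.6, -0.5, -0.4]
gripper_width: 0.0921
```

Emit:
{"method": "step_arm", "body": {
  "plan": [
    [[0.3,-0.9,0],[0,0,0],1],
    [[0.3,-0.9,0],[0,0,0],1],
    [[0.3,-0.9,0],[0,0,0],1],
    [[0.3,-0.9,0],[0,0,0],1],
    [[0.3,-0.9,0],[0,0,0],1],
    [[0.3,-0.9,0],[0,0,0],1],
    [[0.3,-0.9,0],[0,0,0],1],
    [[0.3,-0.9,0],[0,0,0],1]
  ]
}}

```text
time_s: 2.15
ee_pos: [0.5704, 0.0977, 0.2597]
orientation: [3.137, -0.157, -0.003]
ft_force: [-0.2, -0.2, -0.2]
gripper_width: 0.0919
```

Run:
```python
from h import *
s=monitor.state(); print(s['ee_pos'],s['orientation'],s['time_s'])
np.savez('v1.npz',p=s['ee_pos'],o=s['orientation'])
shot('wrist','w1')
```

```text
[0.57043959 0.09765487 0.25966742] [ 3.13673378e+00 -1.57055408e-01 -2.72772180e-03] 2.15
```

View pics/w1.png

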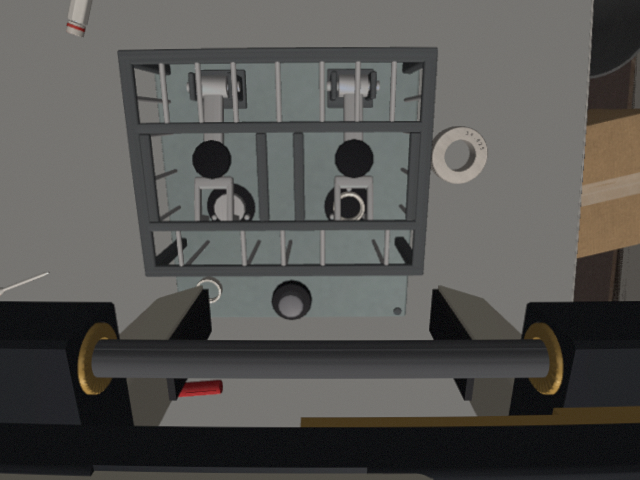

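The wrist view confirms the ring (with a hole) at right, (349,207), and the blank at left, (229,208). The right pad is at (354,158) and the button at (291,302).

Run:
```python
import cv2
a=cv2.imread('pics/w1.png')
cv2.imwrite('pics/w1a.png',cv2.resize(a[110:240,280:440],None,fx=4.5,fy=4.5,interpolation=cv2.INTER_CUBIC))
cv2.imwrite('pics/w1b.png',cv2.resize(a[35:335,105:445],None,fx=2,fy=2,interpolation=cv2.INTER_CUBIC))
```

```text
(no output)
```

View pics/w1a.png

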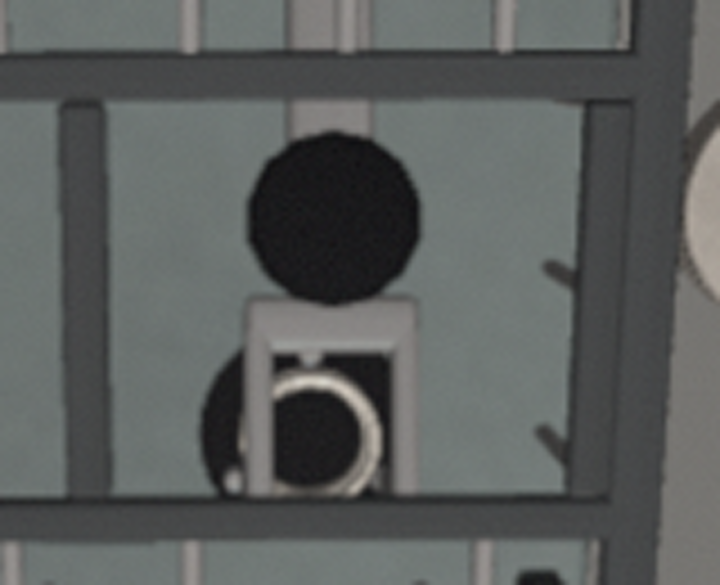

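View pics/w1b.png

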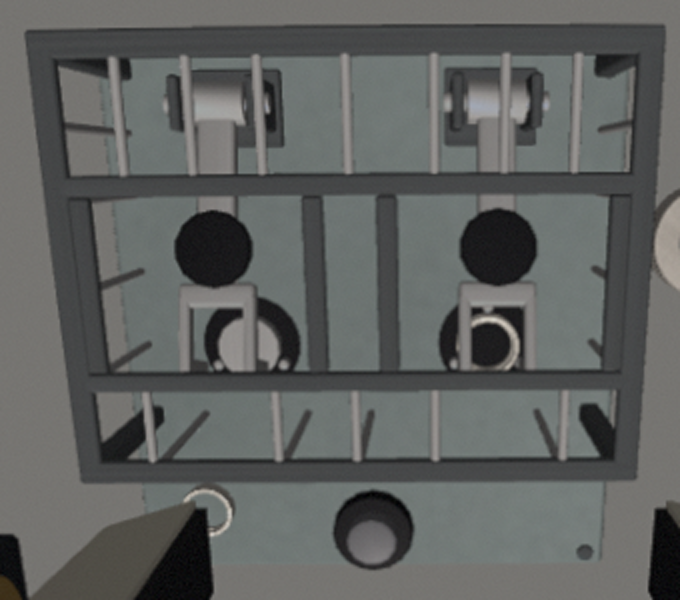

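```bash
cat >> h.py <<'E'
from scipy.spatial.transform import Rotation as Rn
def wcam(p,o):
    c=cams.calibration('wrist'); T=np.eye(4);T[:3,:3]=Rn.from_rotvec(o).as_matrix();T[:3,3]=p
    return T@c['T_tool_cam'],c
def wray(uv,p,o):
    T,c=wcam(p,o); n=cv2.undistortPoints(np.array([[uv]],float),c['camera_matrix'],K1(c)).ravel()
    return T[:3,3],T[:3,:3]@np.array([*n,1])
def at(rayv,z): o,d=rayv; return o+d*(z-o[2])/d[2]
E
python3 - <<'E'
from h import *
v=np.load('v1.npz'); 
A=lambda x,y:((x+.5)/4.5-.5+280,(y+.5)/4.5-.5+110)
B=lambda x,y:((x+.5)/2-.5+105,(y+.5)/2-.5+35)
def g(n,uv,z): P=at(wray(uv,v['p'],v['o']),z); print(n,P.round(4)); return P
c=[g(n,A(*u),.098) for n,u in dict(TL=(107,97),TR=(586,100),BR=(568,498),BL=(112,498)).items()]
print('win',np.mean(c,0),[np.linalg.norm(c[i]-c[i-1]).round(4) for i in range(4)])
q=[g(n,B(*u),.098) for n,u in dict(grl=(27,32),grr=(665,25),gfr=(635,478),gfl=(82,482)).items()]
print('guard sizes',[np.linalg.norm(q[i]-q[i-1]).round(4) for i in range(4)])
d=q[1]-q[0]; e=q[1]-q[2];print('yaw',np.arctan2(d[0],-d[1]),np.arctan2(e[1],e[0]), 'yaw win',np.arctan2(*(c[1]-c[0])[[0]],-(c[1]-c[0])[1]))
ctr=np.mean(q,0); print('ctr',ctr)
P=g('padR',A(334,217),.078); g('padL',B(213,248),.078); g('button',B(372,542),.034)
for dx in range(-1,0): pass
E
```

```text
TL [0.6372 0.1027 0.098 ]
TR [0.6289 0.024  0.098 ]
BR [0.5614 0.0301 0.098 ]
BL [0.5695 0.1095 0.098 ]
win [0.59926349 0.0665846  0.098     ] [np.float64(0.0681), np.float64(0.0792), np.float64(0.0677), np.float64(0.0799)]
grl [0.7069 0.2279 0.098 ]
grr [0.6854 0.0019 0.098 ]
gfr [0.5149 0.0185 0.098 ]
gfl [0.5362 0.245  0.098 ]
guard sizes [np.float64(0.1715), np.float64(0.2271), np.float64(0.1713), np.float64(0.2275)]
yaw -0.09475200762971817 -0.0973654471799829 yaw win -0.10610372534838361
ctr [0.61089172 0.12334938 0.098     ]
padR [0.6119 0.0656 0.078 ]
padL [0.623  0.1797 0.078 ]
button [0.4677 0.1371 0.034 ]
```

Emit:
{"method": "step_arm", "body": {
  "plan": [
    [[0.1015,0.0695,0],[0,0,0],-1],
    [[0.1015,0.0695,0.1],[0,0,0],-1],
    [[0.1015,0.0695,0.2],[0,0,0],-1],
    [[0.1015,0.0695,0.275],[0,0,0],-1],
    [[0.1015,0.0695,0.275],[0,0,0],-1],
    [[0.1015,0.0695,0.275],[0,0,0],-1],
    [[0.1015,0.0695,0.275],[0,0,0],-1],
    [[0.1015,0.0695,0.275],[0,0,0],-1]
  ]
}}

```text
time_s: 3.2
ee_pos: [0.6088, 0.0679, 0.1521]
orientation: [3.138, -0.155, 0.003]
ft_force: [-0.5, 0.2, 0.5]
gripper_width: 0.0165
```

Run:
```python
from h import *
s=monitor.state(); print(s['ee_pos'],s['orientation'],s['gripper_width'])
np.savez('v2.npz',p=s['ee_pos'],o=s['orientation'])
a=shot('wrist','w2'); b=shot('side','s2')
a=cv2.imread('pics/s2.png')[165:385,275:475]; cv2.imwrite('pics/s2c.png',cv2.resize(a,None,fx=2.7,fy=2.7,interpolation=cv2.INTER_CUBIC))
```

```text
[0.60879738 0.06787704 0.15206783] [ 3.13776277 -0.15479048  0.00344975] 0.016464242489737244
```

View pics/w2.png

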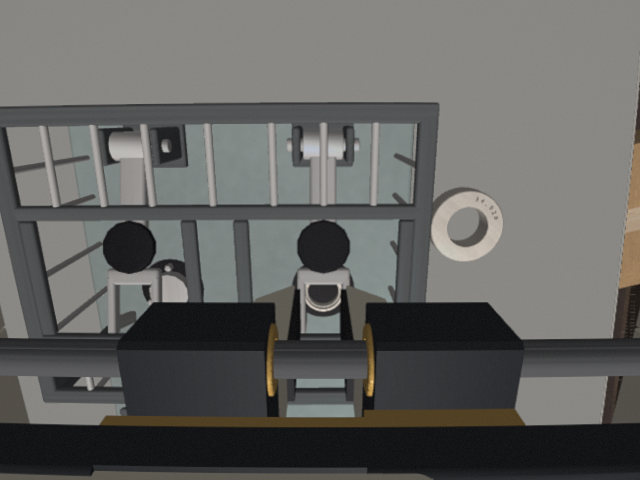

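View pics/s2c.png

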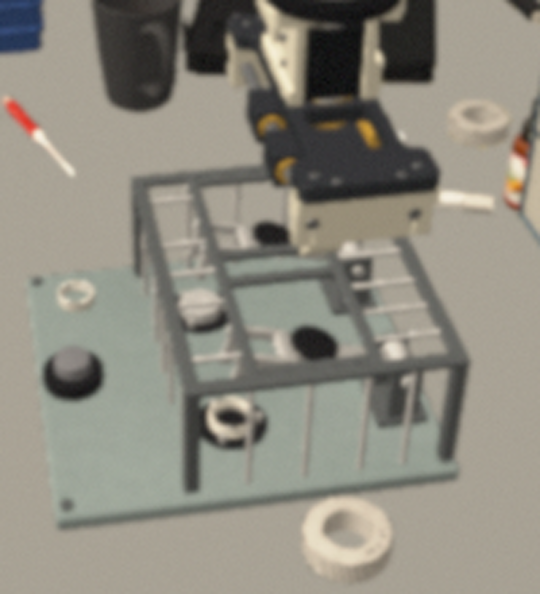

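Run:
```python
from h import *
v=np.load('v1.npz');w=np.load('v2.npz')
r1=wray((354,158),v['p'],v['o']);r2=wray((323.5,247),w['p'],w['o'])
print('pad tri',tri([r1,r2]),at(r1,.078),at(r2,.078))
for u in [(250,219),(398,219)]: print(at(wray(u,w['p'],w['o']),.098))
c1=wray((((585.5)/4.5-.5+280),100.5/4.5-.5+110),v['p'],v['o'])
print('TR tri',tri([c1,wray((398,219),w['p'],w['o'])]))
s=monitor.state();print(s['ee_pos'],s['gripper_width'],s['time_s'])
R=Rn.from_rotvec(s['orientation']).as_matrix(); print(R.T@(np.array([.608,.066,.105])-s['ee_pos'])/.4, R.round(3))
```

```text
pad tri [0.61155067 0.06529045 0.07594538] [0.61178485 0.06549558 0.078     ] [0.61215722 0.06518777 0.078     ]
[0.63739757 0.10143145 0.098     ]
[0.62966877 0.02453526 0.098     ]
TR tri [0.62873621 0.02372177 0.09456829]
[0.60843596 0.06802036 0.15155055] 0.008490257759848664 3.3
[-0.00074343  0.00513532  0.11637542] [[ 0.995 -0.098  0.001]
 [-0.098 -0.995 -0.   ]
 [ 0.001 -0.    -1.   ]]
```

Emit:
{"method": "step_arm", "body": {
  "plan": [
    [[0,0.005,0.05],[0,0,0],-1],
    [[0,0.005,0.1],[0,0,0],-1],
    [[0,0.005,0.13],[0,0,0],-1],
    [[0,0.005,0.15],[0,0,0],-1],
    [[0,0.005,0.17],[0,0,0],-1],
    [[0,0.005,0.185],[0,0,0],-1],
    [[0,0.005,0.2],[0,0,0],-1],
    [[0,0.005,0.21],[0,0,0],-1]
  ]
}}

```text
time_s: 4.3
ee_pos: [0.6074, 0.0665, 0.0675]
orientation: [3.138, -0.154, -0.001]
ft_force: [-4.6, 0.2, 8.4]
gripper_width: 0.0
```

Emit:
{"method": "step_arm", "body": {
  "plan": [
    [[0,0,0.005],[0,0,0],-1],
    [[0,0,0.01],[0,0,0],-1],
    [[0,0,0.015],[0,0,0],-1],
    [[0,0,0.02],[0,0,0],-1],
    [[0,0,0.022],[0,0,0],-1],
    [[0,0,0.024],[0,0,0],-1],
    [[0,0,0.024],[0,0,0],-1],
    [[0,0,0.024],[0,0,0],-1]
  ]
}}

```text
time_s: 5.3
ee_pos: [0.6069, 0.0666, 0.0599]
orientation: [3.136, -0.154, -0.002]
ft_force: [-11.4, -1.2, 23.4]
gripper_width: 0.0004
```

Emit:
{"method": "step_arm", "body": {
  "plan": [
    [[0,0,0.003],[0,0,0],-1],
    [[0,0,0.005],[0,0,0],-1],
    [[0,0,0.005],[0,0,0],-1],
    [[0,0,0.005],[0,0,0],-1],
    [[0,0,0.005],[0,0,0],-1],
    [[0,0,0.005],[0,0,0],-1],
    [[0,0,0.005],[0,0,0],-1],
    [[0,0,0.005],[0,0,0],-1]
  ]
}}

```text
time_s: 6.3
ee_pos: [0.6069, 0.0666, 0.0597]
orientation: [3.135, -0.153, -0.001]
ft_force: [-16.5, -2.4, 35.7]
gripper_width: 0.0005
```

Emit:
{"method": "step_arm", "body": {
  "plan": [
    [[0,0,-0.03],[0,0,0],-1],
    [[0,0,-0.1],[0,0,0],-1],
    [[0,0,-0.2],[0,0,0],-1],
    [[0,0,-0.28],[0,0,0],-1],
    [[0,0,-0.28],[0,0,0],-1],
    [[0,0,-0.28],[0,0,0],-1],
    [[0,0,-0.28],[0,0,0],-1],
    [[0,0,-0.28],[0,0,0],-1]
  ]
}}

```text
time_s: 7.3
ee_pos: [0.6072, 0.0659, 0.166]
orientation: [3.138, -0.154, -0.003]
ft_force: [0.0, -1.3, -0.6]
gripper_width: 0.0006
```

Run:
```python
from h import *
s=monitor.state(); print(s['ee_pos'],s['orientation'],s['gripper_width'],s['ft_force'])
np.savez('v3.npz',p=s['ee_pos'],o=s['orientation'])
a=shot('wrist','w3'); b=shot('side','s3')
a=cv2.imread('pics/s3.png')[215:385,275:475]; cv2.imwrite('pics/s3c.png',cv2.resize(a,None,fx=3.5,fy=3.5,interpolation=cv2.INTER_CUBIC))
R=Rn.from_rotvec(s['orientation']).as_matrix(); print(R.T@(np.array([.468,.137,.06])-s['ee_pos'])/.4)
```

```text
[0.60717855 0.06587851 0.16600605] [ 3.13779271e+00 -1.54310974e-01 -2.88974990e-03] 0.0006124128505795656 [ 0.00343838 -1.34561588 -0.55946992]
[-0.36322588 -0.1428313   0.26566903]
```

View pics/w3.png

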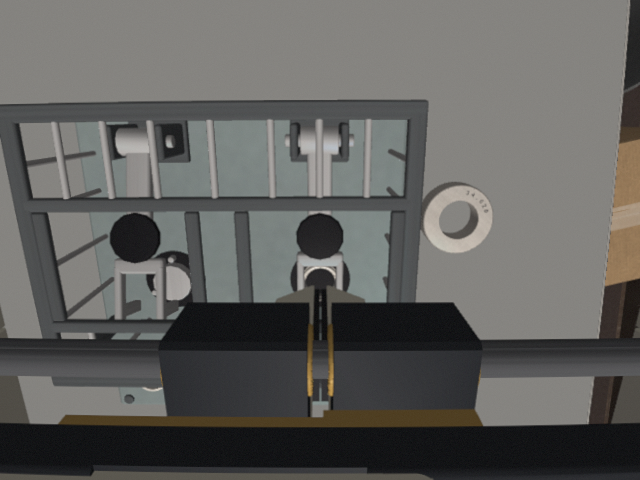

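View pics/s3c.png

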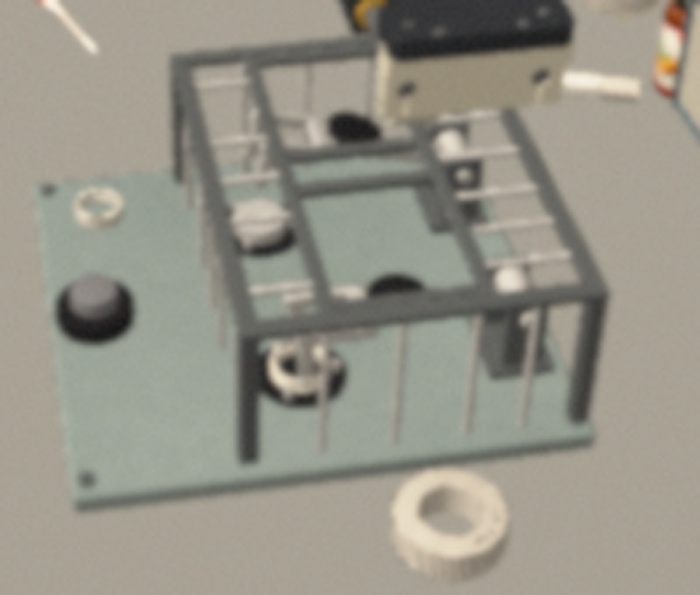

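The right lever is down in both views (its pad has dropped and the fork sits over the ring), and the left pad is unchanged. Next is the button.

Emit:
{"method": "step_arm", "body": {
  "plan": [
    [[-0.125,-0.05,0],[0,0,0],-1],
    [[-0.25,-0.1,0],[0,0,0],-1],
    [[-0.373,-0.143,0],[0,0,0],-1],
    [[-0.373,-0.143,0],[0,0,0],-1],
    [[-0.373,-0.143,0.05],[0,0,0],-1],
    [[-0.373,-0.143,0.12],[0,0,0],-1],
    [[-0.373,-0.143,0.2],[0,0,0],-1],
    [[-0.373,-0.143,0.2],[0,0,0],-1]
  ]
}}

```text
time_s: 8.4
ee_pos: [0.4638, 0.1366, 0.0852]
orientation: [3.137, -0.155, -0.007]
ft_force: [-0.3, -0.2, 0.3]
gripper_width: 0.0004
```

Run:
```python
from h import *
s=monitor.state(); print(s['ee_pos'],s['orientation'],s['ft_force'])
b=shot('side','s4'); shot('scene','c4')
a=cv2.imread('pics/s4.png')[165:385,245:475]; a=cv2.resize(a,(640,600),interpolation=cv2.INTER_CUBIC);cv2.imwrite('pics/s4c.png',a)
a=cv2.imread('pics/c4.png')[130:305,235:455]; cv2.imwrite('pics/c4c.png',cv2.resize(a,None,fx=3.4,fy=3.4,interpolation=cv2.INTER_CUBIC))
R=Rn.from_rotvec(s['orientation']).as_matrix(); print(R.T@(np.array([.464,.137,.03])-s['ee_pos'])/.4)
```

```text
[0.46377327 0.13659093 0.08524576] [ 3.13677315 -0.15527635 -0.00700392] [-0.29623098 -0.18119581  0.31621106]
[ 0.00107168 -0.00123802  0.13810964]
```

View pics/s4c.png

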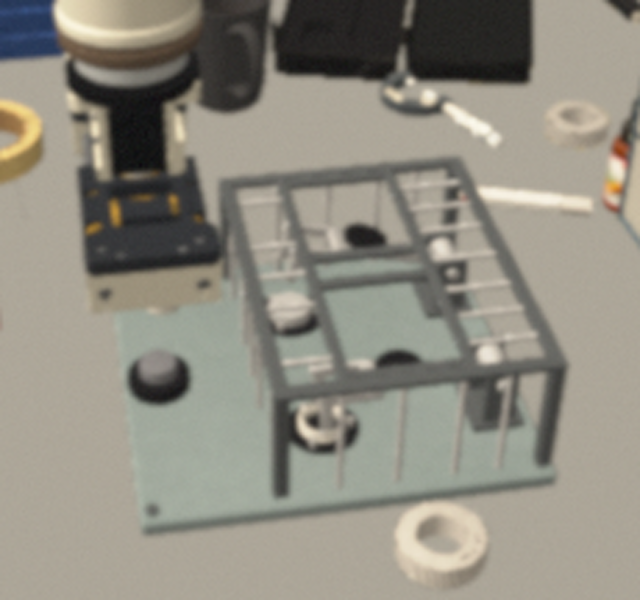

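View pics/c4c.png

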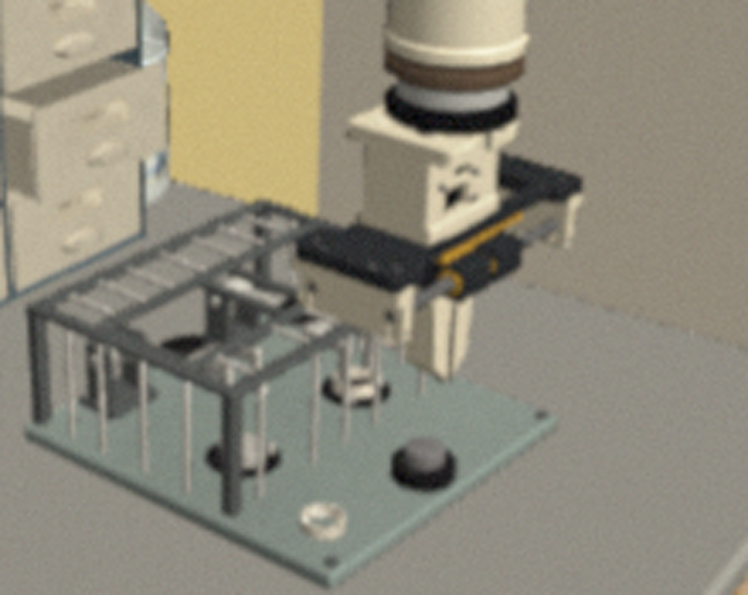

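Emit:
{"method": "step_arm", "body": {
  "plan": [
    [[0,0,0.05],[0,0,0],-1],
    [[0,0,0.1],[0,0,0],-1],
    [[0,0,0.12],[0,0,0],-1],
    [[0,0,0.13],[0,0,0],-1],
    [[0,0,0.135],[0,0,0],-1],
    [[0,0,0.14],[0,0,0],-1],
    [[0,0,0.145],[0,0,0],-1],
    [[0,0,0.145],[0,0,0],-1]
  ]
}}

```text
time_s: 9.5
ee_pos: [0.4657, 0.1377, 0.0295]
orientation: [-3.137, 0.154, -0.002]
ft_force: [0.4, 0.1, 4.8]
gripper_width: 0.0005
```

Emit:
{"method": "step_arm", "body": {
  "plan": [
    [[0,0,0.003],[0,0,0],-1],
    [[0,0,0.006],[0,0,0],-1],
    [[0,0,0.009],[0,0,0],-1],
    [[0,0,0.009],[0,0,0],-1],
    [[0,0,0.009],[0,0,0],-1],
    [[0,0,0.009],[0,0,0],-1],
    [[0,0,0.009],[0,0,0],-1],
    [[0,0,0.009],[0,0,0],-1]
  ]
}}

```text
time_s: 10.5
ee_pos: [0.4658, 0.1377, 0.0278]
orientation: [3.136, -0.154, 0.003]
ft_force: [-6.4, -2.3, 29.7]
gripper_width: 0.0004
```

The button is on its stop: 30 N at z = 27.8 mm, where 28 mm was expected. Now I release it and go up and back.

Emit:
{"method": "step_arm", "body": {
  "plan": [
    [[0,0,-0.02],[0,0,0],-1],
    [[0,0,-0.1],[0,0,0],-1],
    [[0,0,-0.2],[0,0,0],-1],
    [[0,0,-0.3],[0,0,0],-1],
    [[0,0,-0.4],[0,0,0],-1],
    [[0,0.1,-0.4],[0,0,0],-1],
    [[0,0.25,-0.4],[0,0,0],-1],
    [[0,0.25,-0.4],[0,0,0],-1]
  ]
}}

```text
time_s: 11.5
ee_pos: [0.4537, 0.0324, 0.1846]
orientation: [3.134, -0.168, -0.004]
ft_force: [0.6, 0.0, -0.1]
gripper_width: 0.0003
```

Run:
```python
from h import *
b=shot('side','s5'); shot('scene','c5')
s=monitor.state(); print(s['time_s'],s['ee_pos'],s['ft_force'],abs(s['joint_vel']).max())
a=cv2.imread('pics/s5.png')[165:385,245:475]; a=cv2.resize(a,(640,600),interpolation=cv2.INTER_CUBIC);cv2.imwrite('pics/s5c.png',a)
a=cv2.imread('pics/c5.png')[130:305,235:455]; cv2.imwrite('pics/c5c.png',cv2.resize(a,None,fx=3.4,fy=3.4,interpolation=cv2.INTER_CUBIC))
```

```text
11.6 [0.45461867 0.03731949 0.18515584] [0.2040746  0.23823776 0.70427352] 0.035204665009135924
```

View pics/s5c.png

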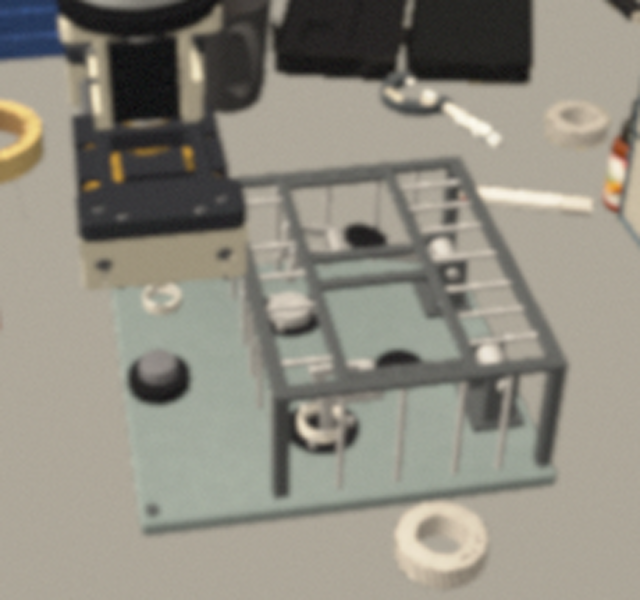

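View pics/c5c.png

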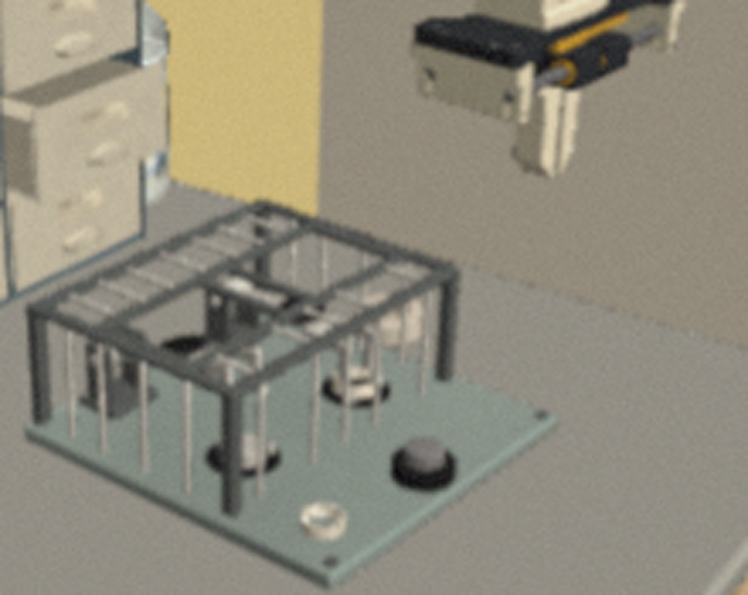

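The button is out again, the right lever is still down, the left one is still up, and the arm is clear of everything.

```bash
python3 -c "
from h import *
print(order.job_done())"
```

```text
the job is handed in; nothing more can be done
None
```

The job is done and handed in after about 11.6 s of the 42 s allowed; handing in gave no verdict.

- **Station:** The ring was in the right station. The scene, side and wrist views all showed its hole there, and the solid disc in the left.
- **Lever:** I went down through the right window with the fingers shut. I pressed the pad to its stop at z = 59.7 mm (60 mm expected), with force rising to 36 N. The pictures afterwards show the right lever down with its fork over the ring, and the left lever up.
- **Button:** I pressed it to its stop at z = 27.8 mm (28 mm expected) with about 30 N, then let it go. The last pictures show it out again.
- **Last checks:** The arm is clear of everything, with no contact force on the tool. The ring, disc, spare ring and setting ring look unmoved. The tape roll and mug are only partly in the last crops, the marker and screwdriver are outside them, and the arm never went near any of these four. I saw no sign of touching the guard, but this was not measured separately.
- **Disagreements:** Heights measured from the side and scene views came out about 4–5 mm low. The two wrist views were 2 mm low at the pad and about 3 mm low at a window corner. Sideways, pad and button positions agreed to about 2 mm, so I used the wrist-view positions and took the depth from the contact force.

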